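Dock a specimen carrier in the microscope's V guides and clamp it

ROBOT

A 6-joint arm with a two-finger parallel gripper is mounted at the origin on the work surface. World frame = base frame: x ahead of the robot, y to its left, z up, the work surface at z = 0. Lengths are in m, angles in rad, forces in N, time in s.
With the tool pointing down it reaches from about 0.325 to 0.775 m from the base axis. Payload 9.3 kg.
Tool frame: the origin (TCP) lies midway between the tips of the shut fingers; the grasp point (between the pads) lies 19 mm behind it; z points along the fingers, y is the line along which they close (so a half turn about z gives the same grasp; the last joint's range is limited). The gripper opens to 85 mm and grips with 20 to 120 N. Pads are 22 mm wide; open, the fingers measure 114 mm over their backs; the gripper's body (76 mm by 85 mm) begins 54 mm behind the grasp point. The pads swing forward as they close: fully open they stand 13 mm farther back than shut.
Start: joints at [-1.424, 0.259, 0.021, 1.334, 0, 1.418], TCP at [0.162, -0.525, 0.231] pointing down, gripper open.
Joint ranges: [-3.04, 3.04], [-0.91, 1.82], [-1.04, 1.36], [-1.92, 1.95], [-1.52, 1.45], [-3.14, 3.14]. Speed limits (rad/s): [2.22, 2.22, 2.79, 3.14, 3.14, 3.14].

INTERFACE

Orientations are given as a unit quaternion [x, y, z, w].
In Python, from bench import arm gives the robot as it stands.
- The arm moves only by the shell command python3 -m inch 'ROWS' [OPENING] [FORCE]. ROWS is JSON, a list of rows, each an object with "dp": the shift along the tool's x, y, z in mm, a list of three; "spin": the turn about the tool's z in rad. A call has 1 to 20 rows; each row shifts and turns the commanded pose from where the row before left it, along the tool's axes as they then stand; what a row does not reach is not made up. A row lasts 1/10 s, in which the tool goes at most 50 mm and 8.59 degrees, less where a joint would pass 70% of its speed; a pose out of reach is approached as far as the arm can. A call with a gripper value outside its range is refused whole. OPENING is the gripper's target within -1 to 1 (fully open at 1, half-way at 0, shut at -1), set as the call begins (- or left out, the last holds). The fingers move at their own pace and stop on an object; FORCE is the grip in N (left out, the last holds). Time passes only in rows, so rows that do not move let the fingers close. It gives the time, the measured TCP pose, the force, the opening and the grip force at its end, in the units of the state.
- arm.state(): the state, without advancing time (a new reading comes with each control period).
- arm.camera(name): name is "side" or "top" or "wrist"; returns the picture (420x560x3 uint8, red, green, blue); there is no depth.
- arm.camera_model(name): a dict with "vfov" (degrees; the focal length in pixels is half the picture's height over the tangent of half this angle, whatever the lens; pixels are square), "cx", "cy" (the principal point, pixels), "origin" and "rotation" of the camera in the world. Camera axes: x right, y down, z forward; pixel columns grow to the right and rows downward; lengths in m; the calibration is good to about 2 mm. The wrist camera is an equidistant fisheye: a pixel r from the principal point sees the ray r / f radians off the axis. A picture is of the moment at which its call begins: read the wrist's pose just before it. camera_model takes no time and is no camera call; for the wrist camera it gives the pose at the moment of the call.
- arm.sign_off(): hands the job in; it is judged then, once.
The state is a dict: "clock": time; "qpos": joint angles; "joint_velocities": joint speeds; "joint_torque": joint torques, N m; "tool_pos": TCP position; "eef_rot": TCP orientation; "wrist_force": force on the tool from outside, world axes, zero at the start; "torque": the same for the moment, N m; "gripper_width": opening from 0.0 (shut) to 1.0 (fully open); "finger_force": force on a finger pad.
Only numpy, scipy, OpenCV 4.12 (cv2) and the standard library are available. Lean on these libraries where they do the work, as an engineer would, in place of code of your own. Each camera call takes 0.05 s, during which the arm holds its last target. There are 200 camera calls.

TASK

Raise the red clamp handle on the inverted microscope right up out of the way, put the blue specimen carrier on the stage, keeping it level, and push it nose first between the converging guide rails until it is fully home and bears on both of them, and press it there with about 5 N for a moment, without shoving the guide fence back. Then press the handle down firmly so that its pad clamps the carrier, and let go; leave everything else on the table alone.

Things in the scene. Friction and masses are not known exactly. Their poses are not given: they have to be found in the camera images.
- carrier_center (a point): blue specimen carrier, loose, 0.1-0.2 kg, 22 mm high, house-shaped from above: a rectangle 66 long (x) by 50 wide (y), then a wedge nose 33 long narrowing at 30 deg each side to a blunt 12 mm tip. Amber round window in its top. Point: centre of the rectangle, 11 mm above the underside; x to the nose, z up. Flat rear face 33 mm behind the point, tip 66 mm ahead
- fence_home (a point): guide fence on the microscope: two aluminium rails, 18 mm high, converging towards +x at 30 deg each. Point and axes: where carrier_center and its axes lie when the carrier is fully home, nose faces flush on both rails; 11 mm above the stage. Inner faces run from x = -5 mm (47 mm either side of the axis) to x = 64 mm (7 mm). A cross bar joins the rails behind; the tip stays clear of it
- stage_front (a point): middle of the front edge of the stage, the flat black top (70 mm above the table, 260 mm in x by 200 mm in y) of the white inverted microscope, fixed on the table; axes as the fence's. fence_home is 110 mm ahead of it (+x). Before the rails the stage is bare, but the lowered clamp handle hangs over it
- fence (a joint): how far the guide fence has been shoved back along its +x, m; 0 at the start. It is held only by friction: it stays up to about 11 N of push and slides beyond that
- clamp (a joint): angle of the clamp lever, rad; hinge across the stage behind the rails. 0: its rubber pad just rests on a carrier that is home. Grows as the handle is raised (1.4 fully up); -0.15 is the bottom stop with nothing under the pad. Stiff friction hinge (0.18 N m): it stays where it is left. At the start it is down (-0.08 to 0.2), in the way
- clamp_handle (a point): middle of the red cross grip at the free end of the clamp lever: a cylinder 18 mm thick, 36 mm long, parallel to the hinge (y), both ends free. The 12 mm thick steel lever leaves its middle towards the hinge. At angle 0 it is 135 mm before the hinge (-x), 15 mm above it and 55 mm above the stage. The pad (16 mm wide) is under the lever, 60 mm from the hinge
- clamp_hinge (a point): hinge axis of the clamp, fixed, 105 mm beyond fence_home (+x), 40 mm above the stage; axes as the fence's: the handle swings in the x-z plane of this frame, up and back over +x
- slidebox: bystander: white microscope-slide box with a blue patch on its lid, 85 x 58 x 30 (mm); origin at the centre of its underside
- jar: bystander: glass jar with yellow lid, diameter 64, 100 tall (mm); origin at the centre of its underside
- dropper: bystander: small amber bottle with white cap, diameter 32, 75 tall (mm); origin at the centre of its underside
- pencup: bystander: black cup, rim diameter 72, 90 tall (mm); origin at the centre of its underside
- petri: bystander: clear open petri dish, diameter 90, 16 tall (mm); origin at the centre of its underside
- flask: bystander: green-tinted conical flask, diameter 80, 120 tall (mm); origin at the centre of its underside
- weight: bystander: brass balance weight, diameter 38, 52 tall (mm); origin at the centre of its underside
There are look-alikes about, which are no part of the job. Of the things that look like the part that bears carrier_center, take the one that is nearest to the robot's base at the start.

How it is judged:
By the outcome, as a careful person would: the job done as asked, in the order asked, and still so for the second after the job is handed in, with the robot touching nothing.
It also fails if it takes over 72 s, if anything falls off the work surface, if the arm or the gripper's body presses on something with over 40 N, if the wrist force passes 120 N, or if a joint passes its speed limit or range.

## Working session

There is one attempt and no reset: what is moved stays moved. The work goes in short steps, Python scripts to look and compute and a shell command to move; the robot and the scene stay as the last step left them, time stands still between calls to the robot, and variables do not carry over. Pictures are saved under pics/ and viewed, at most 10 in all, crops included, and the job is handed in when it is done.

```bash
ls; mkdir -p pics
cat > h.py <<'E'
from bench import arm
import numpy as np, cv2
from scipy.spatial.transform import Rotation as R
def ray(m,u,v,fish=False):
    f=210/np.tan(np.radians(m["vfov"])/2)
    x,y=u-m["cx"],v-m["cy"]
    if fish:
        r=np.hypot(x,y)+1e-9;t=r/f;d=np.array([x/r*np.sin(t),y/r*np.sin(t),np.cos(t)])
    else: d=np.array([x/f,y/f,1])
    return np.array(m["origin"]),np.array(m["rotation"]).reshape(3,3)@d
def at(m,u,v,z,fish=False):
    o,d=ray(m,u,v,fish); return o+d*(z-o[2])/d[2]
def proj(m,p,fish=False):
    f=210/np.tan(np.radians(m["vfov"])/2)
    c=np.array(m["rotation"]).reshape(3,3).T@(np.array(p)-np.array(m["origin"]))
    if fish:
        r=np.hypot(c[0],c[1]);t=np.arctan2(r,c[2]);return m["cx"]+f*t*c[0]/r,m["cy"]+f*t*c[1]/r
    return m["cx"]+f*c[0]/c[2],m["cy"]+f*c[1]/c[2]
E
python3 - <<'E'
from h import *
ims=[arm.camera(n) for n in("top","side")]
for n,i in zip(("top","side"),ims): cv2.imwrite(f"pics/{n}0.png",i[:,:,::-1])
print({n:arm.camera_model(n) for n in("top","side")},arm.state())
E
```

```text
pics
{'top': {'vfov': 42.24293498998297, 'cx': 276.6646369847897, 'cy': 205.2156964701812, 'origin': array([ 0.50059876, -0.00777634,  1.76507708]), 'rotation': array([ 0.71094678, -0.70265419,  0.0149889 , -0.02463937])}, 'side': {'vfov': 53.167111661009955, 'cx': 279.39938497696556, 'cy': 216.9380722045045, 'origin': array([0.3206232 , 0.93010161, 0.94052471]), 'rotation': array([-0.10800546,  0.90126794, -0.41545546,  0.05871706])}} {'clock': 0.1, 'qpos': array([-1.42361049e+00,  2.59125481e-01,  2.08351920e-02,  1.33372625e+00,
       -1.78148376e-05,  1.41820660e+00]), 'joint_velocities': array([-0.00166651, -0.00115255,  0.00373136, -0.00015091, -0.00038721,
        0.00090205]), 'joint_torque': array([ 5.78084408e-03, -5.56694019e+01,  3.45070338e+01,  1.16377330e-02,
       -1.32554751e-04, -6.84281773e-06]), 'tool_pos': array([ 0.16237476, -0.52520795,  0.23073133]), 'eef_rot': array([ 9.88787656e-01,  1.49327152e-01, -7.25891724e-06, -6.10126621e-04]), 'wrist_force': array([0.13185371, 0.1186404 , 1.00296245]), 'torque': array([-0.06110698,  0.02040006, -0.02080094]), 'finger_force': 0.0, 'gripper_width': 0.9989767295317155}
```

View pics/top0.png

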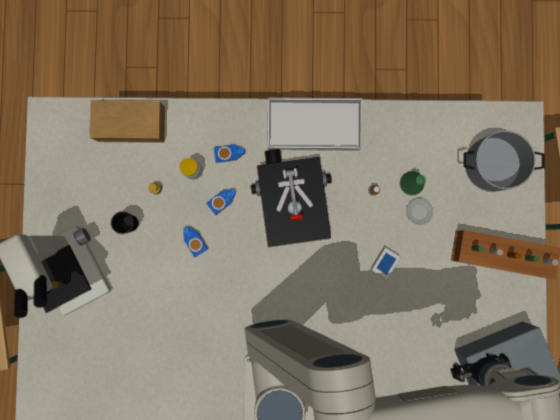

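View pics/side0.png

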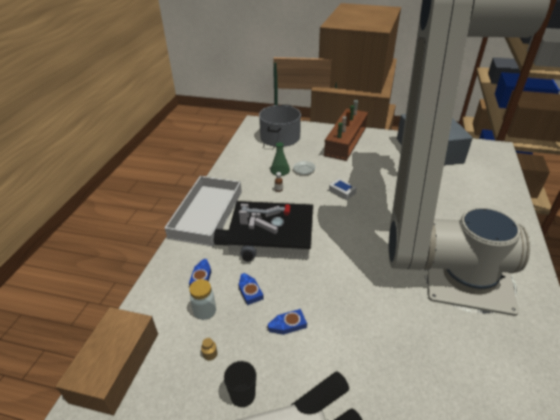

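Look-alikes in the top view: the blue carriers at (229,153), (221,201) and (195,241). The last looks nearest to the base. I'll compute the distances and check it in one close crop.

```bash
sed -i 's/np.array(m\["rotation"\]).reshape(3,3)/R.from_quat(m["rotation"]).as_matrix()/' h.py
python3 - <<'E'
from h import *
m=arm.camera_model("top")
for p in [(225,153),(218,203),(196,244)]:
    q=at(m,*p,.022);print(q,np.hypot(*q[:2]))
i=cv2.imread("pics/top0.png")
a=cv2.resize(i[140:260,170:340],None,fx=4.6,fy=4.6,interpolation=cv2.INTER_CUBIC)
cv2.imwrite("pics/crop1.png",a)
E
```

```text
[0.76545244 0.18571491 0.022     ] 0.7876594844605899
[0.60326153 0.20543864 0.022     ] 0.6372829107491763
[0.47082903 0.27366563 0.022     ] 0.5445850265400998
```

View pics/crop1.png

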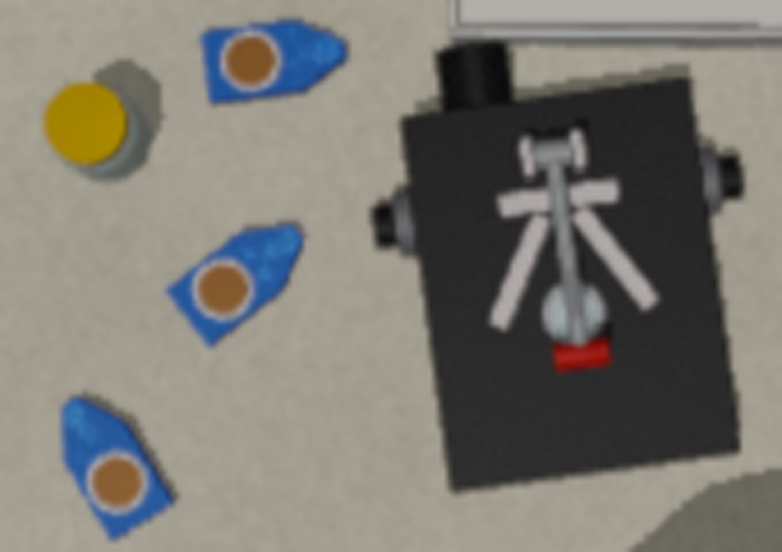

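The crop shows the target carrier at crop (117,482), nose at (75,400), rear corners (172,497) and (115,540). Stage corners are at (452,492), (738,450), (688,68) and (402,118), and the red grip is at (582,354).

Run:
```python
from h import *
m=arm.camera_model("top")
c=lambda u,v,z:at(m,(u+.5)/4.6-.5+170,(v+.5)/4.6-.5+140,z)
FL,FR,BR,BL=[c(*p,.07) for p in[(452,492),(738,450),(688,68),(402,118)]]
d=(BR+BL-FR-FL)[:2];e=(FL+BL-FR-BR)[:2]
print("sizes",np.linalg.norm(d)/2,np.linalg.norm(e)/2)
y1=np.arctan2(d[1],d[0]);y2=np.arctan2(-e[0],e[1]);print("yaws",y1,y2)
cen=(FL+FR+BR+BL)[:2]/4;y=(y1+y2)/2;X=np.array([np.cos(y),np.sin(y)])
print("center",cen,"front",cen-.13*X,"home",cen-.02*X,"hinge",cen+.085*X)
for z in(.115,.125,.135): 
    g=c(582,354,z)[:2]; r=g-(cen+.085*X);print("grip",z,g,r@X,r@[-X[1],X[0]])
# carrier
i=cv2.imread("pics/top0.png")[225:262,180:212]; h=cv2.cvtColor(i,cv2.COLOR_BGR2HSV)
k=((h[:,:,0]>95)&(h[:,:,0]<125)&(h[:,:,1]>120)).astype(np.uint8)
cnt=max(cv2.findContours(k,0,2)[0],key=cv2.contourArea);hull=cv2.convexHull(cnt)[:,0]+[180,225]
P=np.array([at(m,u,v,.015)[:2] for u,v in hull])
(cx,cy),(w,hh),a=cv2.minAreaRect((P*1000).astype(np.float32));print("rect",cx,cy,w,hh,a)
t=c(75,400,.022);r=(c(172,497,.022)+c(115,540,.022))/2
dd=(t-r)[:2];L=np.linalg.norm(dd);print("len",L,"yaw",np.arctan2(dd[1],dd[0]),"center",r[:2]+dd/L*.033)
s=arm.state();print(R.from_quat(s["eef_rot"]).as_matrix())
```

```text
sizes 0.25938704283677766 0.19667193218236645
yaws 0.14155712734900047 0.17118766982339598
center [ 0.61019251 -0.03644186] front [ 0.48177868 -0.05668753] home [ 0.59043654 -0.03955658] hinge [ 0.6941554  -0.02320431]
grip 0.115 [ 0.55922456 -0.04419092] -0.13655288982006714 0.00028302578612871
grip 0.125 [ 0.55886926 -0.04397024] -0.13686947762337917 0.0005563489260324191
grip 0.135 [ 0.55851397 -0.04374956] -0.13718606542669118 0.0008296720659361316
rect 484.3009948730469 284.98492431640625 96.97612762451172 49.00850296020508 31.46660041809082
len 0.09568946254667662 yaw 0.5445357316160886 center [0.47265895 0.27479532]
[[ 9.55402803e-01  2.95305680e-01 -1.96571997e-04]
 [ 2.95305698e-01 -9.55402059e-01  1.20440344e-03]
 [ 1.67861886e-04 -1.20873925e-03 -9.99999255e-01]]
```

```bash
python3 -m inch '[{"dp":[15,-10,0]},{"dp":[30,-20,0]},{"dp":[30,-20,0]},{"dp":[30,-20,0]},{"dp":[30,-20,0]},{"dp":[30,-20,0]},{"dp":[30,-20,0]},{"dp":[30,-20,0]},{"dp":[30,-20,0]},{"dp":[30,-20,0]},{"dp":[30,-20,0]},{"dp":[30,-20,0]},{"dp":[30,-20,0]},{"dp":[30,-20,0]},{"dp":[30,-20,0]},{"dp":[30,-20,0]},{"dp":[30,-20,0]},{"dp":[20,-12,0]},{"dp":[0,0,0],"spin":0.143},{"dp":[0,0,0]}]' 1 30
cat > red.py <<'E'
from h import *
import sys
tag=sys.argv[1]
m=arm.camera_model("wrist");w=arm.camera("wrist");cv2.imwrite(f"pics/w{tag}.png",w[:,:,::-1])
ms=arm.camera_model("side");s=arm.camera("side");cv2.imwrite(f"pics/s{tag}.png",s[:,:,::-1])
def red(im):
    h=cv2.cvtColor(im,cv2.COLOR_RGB2HSV);k=(((h[:,:,0]<6)|(h[:,:,0]>174))&(h[:,:,1]>170)&(h[:,:,2]>80)).astype(np.uint8)
    n,l,st,c=cv2.connectedComponentsWithStats(k);j=1+np.argmax(st[1:,4]);return c[j],st[j]
rw,a=red(w);rs,b=red(s);print(rw,a,rs,b)
o1,d1=ray(m,*rw,True);o2,d2=ray(ms,*rs);d1/=np.linalg.norm(d1);d2/=np.linalg.norm(d2)
t=np.linalg.lstsq(np.c_[d1,-d2],o2-o1,rcond=None)[0];print("red at",o1+d1*t[0],o2+d2*t[1])
st=arm.state();print(st["tool_pos"],st["qpos"],R.from_quat(st["eef_rot"]).as_matrix()[:,0])
E
python3 red.py 1
```

```text
invalid input
Traceback (most recent call last):
  File "red.py", line 9, in <module>
    rw,a=red(w);rs,b=red(s);print(rw,a,rs,b)
         ~~~^^^
  File "red.py", line 8, in red
    n,l,st,c=cv2.connectedComponentsWithStats(k);j=1+np.argmax(st[1:,4]);return c[j],st[j]
                                                     ~~~~~~~~~^^^^^^^^^^
ValueError: attempt to get argmax of an empty sequence
```

View pics/w1.png

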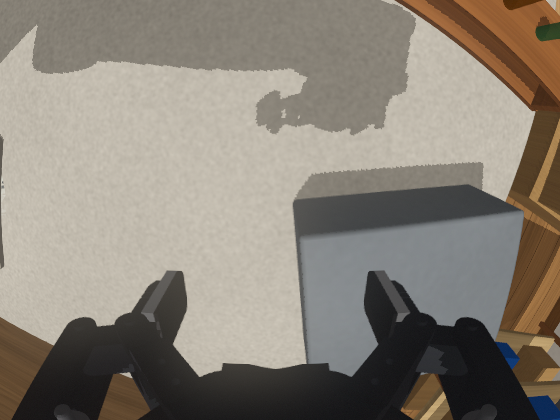

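The move was refused, probably because every row needs a "spin" key. The picture shows only the start view, with the fingers at (165,310) and (385,310).

```bash
python3 -m inch '[{"dp":[15,-10,0],"spin":0},{"dp":[30,-20,0],"spin":0},{"dp":[30,-20,0],"spin":0},{"dp":[30,-20,0],"spin":0},{"dp":[30,-20,0],"spin":0},{"dp":[30,-20,0],"spin":0},{"dp":[30,-20,0],"spin":0},{"dp":[30,-20,0],"spin":0},{"dp":[30,-20,0],"spin":0},{"dp":[30,-20,0],"spin":0},{"dp":[30,-20,0],"spin":0},{"dp":[30,-20,0],"spin":0},{"dp":[30,-20,0],"spin":0},{"dp":[30,-20,0],"spin":0},{"dp":[30,-20,0],"spin":0},{"dp":[30,-20,0],"spin":0},{"dp":[30,-20,0],"spin":0},{"dp":[20,-12,0],"spin":0},{"dp":[0,0,0],"spin":0.143},{"dp":[0,0,0],"spin":0}]' 1 30
python3 red.py 2
```

```text
clock: 2.2
tool_pos: [0.5532, -0.0451, 0.231]
eef_rot: [0.997, 0.078, -0.0, -0.0]
wrist_force: [-0.3, 0.2, 0.3]
gripper_width: 0.997
finger_force: 0.0
[273.05040092 205.62199313] [251 195  45  21 873] [287.  207.5] [287 207   1   2   2]
red at [ 0.55716088 -0.04262952  0.12534988] [ 0.55458201 -0.0439333   0.12616841]
[ 0.55296199 -0.04612411  0.23127759] [-2.34477323e-01  2.67200683e-01  3.34123750e-02  1.33733087e+00
  3.48136211e-05  2.74625200e+00] [ 9.87089328e-01  1.60170463e-01 -2.84543910e-04]
```

View pics/w2.png

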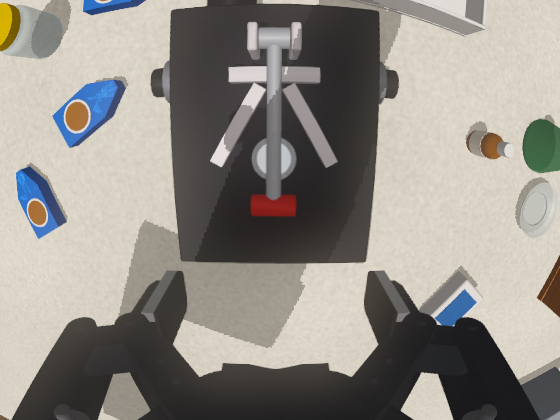

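The wrist view shows the handle at (273,206), with the lever running straight up to the hinge at (274,38), so the tool is aligned with the stage. I'll go down over the handle and take it by its two ends.

```bash
python3 -m inch '[{"dp":[4,-2,10],"spin":0},{"dp":[0,0,20],"spin":0},{"dp":[0,0,25],"spin":0},{"dp":[0,0,25],"spin":0},{"dp":[0,0,20],"spin":0},{"dp":[0,0,15],"spin":0},{"dp":[0,0,8],"spin":0},{"dp":[0,0,4],"spin":0},{"dp":[0,0,0],"spin":0}]' 1 20
python3 -m inch '[{"dp":[0,0,0],"spin":0},{"dp":[0,0,0],"spin":0},{"dp":[0,0,0],"spin":0},{"dp":[0,0,0],"spin":0},{"dp":[0,0,0],"spin":0},{"dp":[0,0,0],"spin":0},{"dp":[0,0,0],"spin":0},{"dp":[0,0,0],"spin":0}]' -1 20
```

```text
clock: 3.2
tool_pos: [0.557, -0.0441, 0.1041]
eef_rot: [0.997, 0.078, -0.0, -0.0]
wrist_force: [-0.5, -0.0, 0.8]
gripper_width: 0.998
finger_force: 0.0
clock: 4.0
tool_pos: [0.557, -0.0429, 0.1045]
eef_rot: [0.997, 0.079, 0.0, -0.001]
wrist_force: [-0.2, 6.2, 1.4]
gripper_width: 0.416
finger_force: 27.4
```

```bash
python3 -m inch '[{"dp":[1,-1.5,-9],"spin":0},{"dp":[2.3,0,-9],"spin":0},{"dp":[5.6,0,-17.5],"spin":0},{"dp":[7.9,0,-16.5],"spin":0},{"dp":[0,0,0],"spin":0}]' -1 20
python3 -m inch '[{"dp":[10,0,-15.3],"spin":0},{"dp":[12,0,-13.8],"spin":0},{"dp":[13.8,0,-12],"spin":0},{"dp":[15.4,0,-10],"spin":0},{"dp":[16.4,0,-8],"spin":0},{"dp":[17.4,0,-5.6],"spin":0},{"dp":[18,0,-3.3],"spin":0},{"dp":[0,0,0],"spin":0},{"dp":[0,0,0],"spin":0}]'
python3 red.py 3
```

```text
clock: 4.5
tool_pos: [0.5741, -0.0401, 0.1587]
eef_rot: [0.997, 0.078, 0.001, 0.0]
wrist_force: [-4.8, -1.4, 3.8]
gripper_width: 0.414
finger_force: 26.8
clock: 5.4
tool_pos: [0.6761, -0.0246, 0.2254]
eef_rot: [0.997, 0.078, 0.001, 0.001]
wrist_force: [0.3, -3.4, 5.5]
gripper_width: 0.413
finger_force: 23.9Traceback (most recent call last):
  File "red.py", line 9, in <module>
    rw,a=red(w);rs,b=red(s);print(rw,a,rs,b)
                     ~~~^^^
  File "red.py", line 8, in red
    n,l,st,c=cv2.connectedComponentsWithStats(k);j=1+np.argmax(st[1:,4]);return c[j],st[j]
                                                     ~~~~~~~~~^^^^^^^^^^
    return _wrapfunc(a, 'argmax', axis=axis, out=out, **kwds)
    return bound(*args, **kwds)
ValueError: attempt to get argmax of an empty sequence
```

```bash
python3 -m inch '[{"dp":[6,0,-0.5],"spin":0},{"dp":[0,0,0],"spin":0},{"dp":[0,0,0],"spin":0}]' -1 20
python3 -m inch '[{"dp":[0,0,0],"spin":0},{"dp":[0,0,0],"spin":0},{"dp":[0,0,0],"spin":0},{"dp":[0,0,0],"spin":0},{"dp":[0,0,-15],"spin":0},{"dp":[0,0,-25],"spin":0},{"dp":[0,0,-20],"spin":0},{"dp":[-10,-15,0],"spin":0},{"dp":[-17.5,-32,0],"spin":0},{"dp":[-17.5,-32,0],"spin":0},{"dp":[-17.5,-32,0],"spin":0},{"dp":[-17.5,-32,0],"spin":0},{"dp":[-17.5,-32,0],"spin":0},{"dp":[-17.5,-32,10],"spin":0},{"dp":[-17.5,-32,20],"spin":0},{"dp":[-17.5,-32,30],"spin":0},{"dp":[-17.5,-32,30],"spin":0},{"dp":[-8,-18,30],"spin":-0.13},{"dp":[0,0,15],"spin":-0.13},{"dp":[0,0,0],"spin":-0.13}]' 1
cat > blue.py <<'E'
from h import *
import sys
from scipy.optimize import least_squares
m=arm.camera_model("wrist");w=arm.camera("wrist");cv2.imwrite(f"pics/w{sys.argv[1]}.png",w[:,:,::-1])
g=np.array(eval(sys.argv[2]));z0=float(sys.argv[3])  # guess x,y,yaw ; underside z
h=cv2.cvtColor(w,cv2.COLOR_RGB2HSV);k=((h[:,:,0]>95)&(h[:,:,0]<125)&(h[:,:,1]>110)&(h[:,:,2]>60)).astype(np.uint8)
H=np.array([[-33,-25],[33,-25],[66,-6],[66,6],[33,25],[-33,25]])/1e3
n,l,st,c=cv2.connectedComponentsWithStats(k)
pc=proj(m,[g[0],g[1],z0+.022],True);j=min([i for i in range(1,n) if st[i,4]>500],key=lambda i:np.hypot(*(c[i]-pc)))
cn=cv2.findContours((l==j).astype(np.uint8),0,1)[0];obs=cv2.convexHull(max(cn,key=len))
M=np.zeros(k.shape,np.uint8);cv2.fillPoly(M,[obs],1)
def pix(q):
    r=R.from_euler("z",q[2]).as_matrix()
    return np.array([proj(m,r@[x,y,zz]+[q[0],q[1],z0],True) for zz in(0,.022) for x,y in H],np.float32)
def res(q):
    hu=cv2.convexHull(pix(q));
    a=np.array([cv2.pointPolygonTest(hu,(float(p[0]),float(p[1])),True) for p in obs[:,0]])
    b=np.array([cv2.pointPolygonTest(obs,(float(p[0,0]),float(p[0,1])),True) for p in hu])
    return np.r_[a,np.resize(b,6)]
s=least_squares(res,g,x_scale=[.01,.01,.1],diff_step=1e-3,loss="soft_l1");q=s.x
print("carrier",q,"rms px",np.sqrt(np.mean(res(q)**2)),st[j])
t=arm.state();Rm=R.from_quat(t["eef_rot"]).as_matrix();cs=np.array([np.cos(q[2]),np.sin(q[2])])
gp=q[:2]-.017*cs;d=np.r_[gp-t["tool_pos"][:2],0]
print("tcp",t["tool_pos"],"yaw",np.arctan2(Rm[1,0],Rm[0,0]),"tool delta to grip(mm)",Rm.T@d*1e3,"spin",np.arctan2(Rm[1,0],Rm[0,0])-q[2],t["qpos"][5])
cv2.polylines(w,[cv2.convexHull(pix(q)).astype(int)],True,(0,255,0));cv2.imwrite(f"pics/fit{sys.argv[1]}.png",w[:,:,::-1])
E
python3 blue.py 4 [0.473,0.275,0.545] 0
```

```text
clock: 5.8
tool_pos: [0.6817, -0.0238, 0.2259]
eef_rot: [0.997, 0.078, 0.001, 0.001]
wrist_force: [-1.2, -4.1, 6.1]
gripper_width: 0.412
finger_force: 24.0
clock: 7.8
tool_pos: [0.4615, 0.2223, 0.1494]
eef_rot: [0.952, 0.306, -0.001, -0.018]
wrist_force: [-0.1, 0.2, -0.3]
gripper_width: 1.004
finger_force: 0.0
carrier [0.46683542 0.27829624 0.55259181] rms px 0.9698305117419732 [ 203   85   61  117 3820]
tcp [0.4623343  0.22220591 0.1505004 ] yaw 0.628194307542248 tool delta to grip(mm) [ 19.65244387 -43.98774272   1.72381222] spin 0.07560249281762266 2.776568729144101
```

View pics/fit4.png

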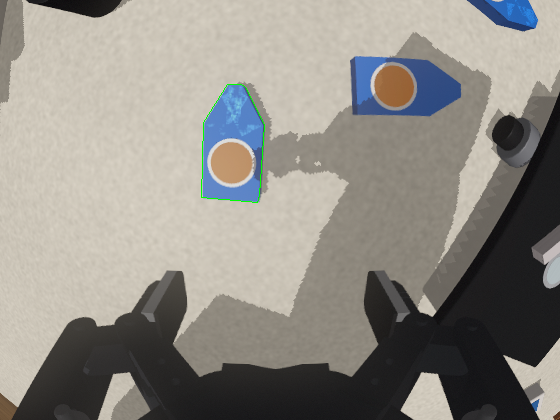

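The fit (green, centred near (232,145)) lies on the carrier. The tool pose looks unsettled, so I'll wait and re-read it.

```bash
python3 -m inch '[{"dp":[0,0,0],"spin":0},{"dp":[0,0,0],"spin":0},{"dp":[0,0,0],"spin":0}]' 1
python3 blue.py 5 [0.467,0.278,0.55] 0; python3 -c "
from h import *
t=arm.state();print(t['qpos'],t['joint_velocities'].round(3),R.from_quat(t['eef_rot']).as_matrix().round(4))"
```

```text
clock: 8.15
tool_pos: [0.4636, 0.2219, 0.1519]
eef_rot: [0.953, 0.301, 0.002, -0.018]
wrist_force: [1.3, -0.0, -0.9]
gripper_width: 0.999
finger_force: 0.0
carrier [0.46657922 0.27843351 0.54710639] rms px 1.043873579310156 [ 202   88   59  115 3738]
tcp [0.46361224 0.22193668 0.15187562] yaw 0.6123220173933014 tool delta to grip(mm) [ 17.93497753 -45.60164009   1.75681533] spin 0.06521562405057235 2.7913317784741736
[ 0.2622602   0.23089608 -0.22370008  1.11451622  0.03580628  2.79133178] [ 0.001  0.001 -0.002 -0.001  0.001 -0.009] [[ 0.8182  0.5748 -0.0077]
 [ 0.5747 -0.8176  0.035 ]
 [ 0.0139 -0.033  -0.9994]]
```

The last joint hit its range in transit, which left about a 2° tool roll in the command. That's harmless here, so I'll spin only when q6 has room. Next I'll grasp the carrier.

```bash
python3 -m inch '[{"dp":[8,-20,20],"spin":0},{"dp":[8,-20.5,20],"spin":0},{"dp":[0,0,30],"spin":0.032},{"dp":[0,0,30],"spin":0.033},{"dp":[0,0,22],"spin":0},{"dp":[0,0,14],"spin":0},{"dp":[0,0,8],"spin":0},{"dp":[0,0,4],"spin":0},{"dp":[0,0,0],"spin":0}]' 1 20
python3 -c "
from h import *
t=arm.state();print(t['qpos'],R.from_quat(t['eef_rot']).as_matrix().round(4))"
```

```text
clock: 9.1
tool_pos: [0.452, 0.2694, 0.0053]
eef_rot: [0.962, 0.271, 0.001, -0.018]
wrist_force: [0.0, -0.5, -0.7]
gripper_width: 1.003
finger_force: 0.0
[ 0.35774151  0.3848953  -0.4236279   0.75779658  0.03553793  2.95038046] [[ 0.8531  0.5217 -0.0083]
 [ 0.5217 -0.8524  0.0348]
 [ 0.0111 -0.034  -0.9994]]
```

```bash
python3 -m inch '[{"dp":[0,0,1],"spin":0},{"dp":[0,0,0],"spin":0},{"dp":[0,0,0],"spin":0},{"dp":[0,0,0],"spin":0},{"dp":[0,0,0],"spin":0},{"dp":[0,0,0],"spin":0},{"dp":[0,0,0],"spin":0}]' -1 35
python3 -m inch '[{"dp":[0,0,-10],"spin":0},{"dp":[0,0,-25],"spin":0},{"dp":[0,0,-30],"spin":0},{"dp":[0,0,-30],"spin":0},{"dp":[0,0,-20],"spin":0},{"dp":[0,0,-5],"spin":0},{"dp":[0,0,0],"spin":0}]'
python3 - <<'E'
from h import *
i=[arm.camera(n) for n in("wrist","side")];cv2.imwrite("pics/g.png",np.hstack([cv2.resize(i[0],(400,300)),i[1][130:430,150:550]])[:,:,::-1])
t=arm.state();print(t["tool_pos"],t["gripper_width"],t["qpos"][5])
E
```

```text
clock: 9.8
tool_pos: [0.4521, 0.2696, 0.005]
eef_rot: [0.962, 0.271, 0.001, -0.018]
wrist_force: [-1.1, -0.0, 5.5]
gripper_width: 0.578
finger_force: 36.4
clock: 10.5
tool_pos: [0.453, 0.2653, 0.1247]
eef_rot: [0.962, 0.271, 0.001, -0.018]
wrist_force: [-0.6, 0.1, -2.4]
gripper_width: 0.577
finger_force: 36.8Traceback (most recent call last):
  File "<stdin>", line 2, in <module>
    return _nx.concatenate(arrs, 1, dtype=dtype, casting=casting)
           ~~~~~~~~~~~~~~~^^^^^^^^^^^^^^^^^^^^^^^^^^^^^^^^^^^^^^^
ValueError: all the input array dimensions except for the concatenation axis must match exactly, but along dimension 0, the array at index 0 has size 300 and the array at index 1 has size 290
```

```bash
python3 -m inch '[{"dp":[-5,15,0],"spin":0},{"dp":[-11,29,0],"spin":0},{"dp":[-11,29,0],"spin":0},{"dp":[-11,29,0],"spin":0},{"dp":[-11,29,0],"spin":0},{"dp":[-11,29,0],"spin":0},{"dp":[-11,29,0],"spin":0},{"dp":[-11,29,0],"spin":0},{"dp":[-11,29,0],"spin":0},{"dp":[-11,29,0],"spin":0},{"dp":[-8,18,2],"spin":0},{"dp":[-3,7,2],"spin":0.1},{"dp":[0,0,0],"spin":0.1},{"dp":[0,0,0],"spin":0.1},{"dp":[0,0,0],"spin":0.09},{"dp":[0,0,0],"spin":0},{"dp":[0,0,0],"spin":0}]'
python3 - <<'E'
from h import *
m=arm.camera_model("wrist");t=arm.state()
i=[arm.camera(n) for n in("wrist","side")];cv2.imwrite("pics/wg.png",i[0][:,:,::-1])
cv2.imwrite("pics/g.png",np.hstack([cv2.resize(i[0],(400,300)),i[1][110:410,150:550]])[:,:,::-1])
import pickle;pickle.dump((m,t),open("g.pkl","wb"))
Rm=R.from_quat(t["eef_rot"]).as_matrix();print(t["tool_pos"],t["gripper_width"],t["qpos"][5],Rm.round(4))
E
```

```text
clock: 12.3
tool_pos: [0.5115, -0.051, 0.1077]
eef_rot: [0.997, 0.081, -0.004, -0.018]
wrist_force: [0.7, -0.6, -1.0]
gripper_width: 0.576
finger_force: 36.7
[ 0.51146207 -0.05098466  0.10771161] 0.5756199852030686 2.698232947038946 [[ 0.9868  0.1613 -0.0099]
 [ 0.1616 -0.9862  0.0352]
 [-0.0041 -0.0364 -0.9993]]
```

View pics/g.png

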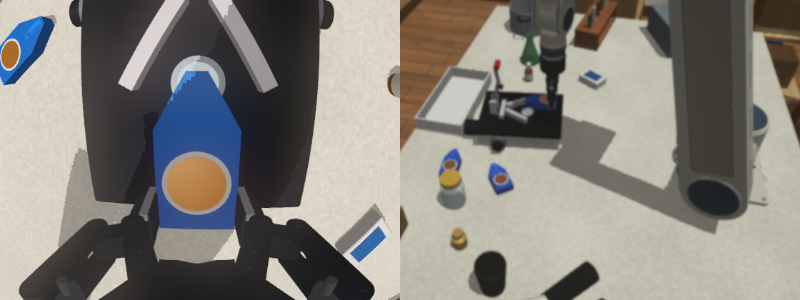

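The carrier is held straight, and the handle stands up at (497,63). The inner rail ends are at about (135,90) and (260,92) in the left half. I'll check the alignment with the fence.

Run:
```python
from h import *
import pickle
m,t=pickle.load(open("g.pkl","rb"))
i=cv2.imread("pics/wg.png");h=cv2.cvtColor(i,cv2.COLOR_BGR2HSV)
k=((h[:,:,2]>125)&(h[:,:,1]<60)).astype(np.uint8);k[140:]=0
k2=((h[:,:,2]>100)&(h[:,:,1]<60)).astype(np.uint8);k2[140:]=0
P=[]
for lo,hi in((150,270),(290,400)):
    z=k2.copy();z[:,:lo]=0;z[:,hi:]=0;z[:25]=0
    n,l,s,c=cv2.connectedComponentsWithStats(z);j=1+np.argmax(s[1:,4])
    cn=max(cv2.findContours((l==j).astype(np.uint8),0,2)[0],key=len)
    b=cv2.boxPoints(cv2.minAreaRect(cn));print(s[j],b.round(0).tolist())
    w=np.array([at(m,*p,.088,True)[:2] for p in b]);print((w*1000).round(1).tolist())
pk=lambda u,v,z:at(m,u,v,z,True)[:2]
L,Rr=pk(189,126,.088),pk(364,129,.088);d=L-Rr;mid=(L+Rr)/2
yaw=np.arctan2(-d[0],d[1]);X=np.array([np.cos(.157),np.sin(.157)])
print("ends",L,Rr,np.linalg.norm(d),"yaw",yaw,"home",mid+.005*X)
print("lateral of tcp from home", (t["tool_pos"][:2]-mid)@[-X[1],X[0]],(t["tool_pos"][:2]-mid-.005*X)@X)
```

```text
[ 165   25   87  102 3443] [[162.0, 115.0], [223.0, 9.0], [251.0, 25.0], [189.0, 131.0]]
[[579.5, 20.4], [637.7, -3.5], [630.5, -18.7], [572.9, 4.3]]
[ 305   25   84  105 3302] [[305.0, 25.0], [331.0, 10.0], [392.0, 117.0], [365.0, 132.0]]
[[634.6, -44.7], [645.2, -56.2], [597.4, -95.9], [586.9, -83.7]]
ends [0.57535216 0.00479015] [ 0.58837089 -0.08269097] 0.08844453158591453 yaw 0.14773338737401404 home [ 0.58680003 -0.03816863]
lateral of tcp from home -0.0008788712082734903 -0.07641522038064069
```

View pics/wg.png

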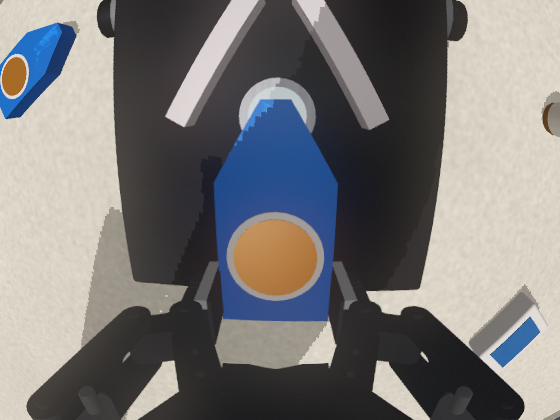

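```bash
python3 -m inch '[{"dp":[0,0,10],"spin":0},{"dp":[5,0,12],"spin":0},{"dp":[10,0,4],"spin":0},{"dp":[12,0,1],"spin":0},{"dp":[10,0,0],"spin":0.005},{"dp":[5,0,0],"spin":0},{"dp":[0,0,1.5],"spin":0},{"dp":[0,0,1.5],"spin":0},{"dp":[0,0,1],"spin":0},{"dp":[0,0,0],"spin":0}]'
```

```text
clock: 13.4
tool_pos: [0.5527, -0.0434, 0.0775]
eef_rot: [0.997, 0.077, -0.003, -0.018]
wrist_force: [-0.1, 1.3, -1.1]
gripper_width: 0.575
finger_force: 36.7
```

```bash
python3 -m inch '[{"dp":[0,0,1],"spin":0},{"dp":[0,0,0.5],"spin":0},{"dp":[0,0,0.5],"spin":0},{"dp":[0,0,0],"spin":0},{"dp":[0,0,0],"spin":0}]'
```

```text
clock: 13.9
tool_pos: [0.5531, -0.0433, 0.0757]
eef_rot: [0.997, 0.077, -0.003, -0.018]
wrist_force: [-0.9, -0.5, 0.4]
gripper_width: 0.575
finger_force: 37.0
```

```bash
python3 -m inch '[{"dp":[0,0,0],"spin":0},{"dp":[0,0,0],"spin":0},{"dp":[0,0,0],"spin":0},{"dp":[0,0,0],"spin":0},{"dp":[-6,0,0],"spin":0},{"dp":[-12,0,0],"spin":0},{"dp":[-14,0,0],"spin":0},{"dp":[-12,0,0],"spin":0},{"dp":[-4,0,0],"spin":0}]' 1
python3 -m inch '[{"dp":[0,0,0],"spin":0},{"dp":[0,0,0],"spin":0},{"dp":[0,0,0],"spin":0},{"dp":[0,0,0],"spin":0},{"dp":[0,0,0],"spin":0},{"dp":[0,0,0],"spin":0},{"dp":[0,0,0],"spin":0},{"dp":[0,0,0],"spin":0}]' -1
python3 blue.py 6 [0.5695,-0.041,0.157] 0.07
```

```text
clock: 14.8
tool_pos: [0.504, -0.0508, 0.0758]
eef_rot: [0.997, 0.077, -0.003, -0.018]
wrist_force: [-0.3, 0.3, 1.1]
gripper_width: 0.999
finger_force: 0.0
clock: 15.6
tool_pos: [0.5057, -0.0507, 0.0756]
eef_rot: [0.997, 0.077, -0.003, -0.018]
wrist_force: [0.3, -0.1, 0.1]
gripper_width: -0.001
finger_force: 0.0
carrier [ 0.57058892 -0.04100576  0.14895076] rms px 4.97967892821579 [  210     0   132   227 17712]
tcp [ 0.50568531 -0.05068914  0.07563185] yaw 0.1546836901027614 tool delta to grip(mm) [48.6206527   0.32911526 -0.15182483] spin 0.005732926150495671 2.703230322409759
```

```bash
python3 -m inch '[{"dp":[5,0,0],"spin":0},{"dp":[8,0,0],"spin":0},{"dp":[5,0,0],"spin":0},{"dp":[2,0,0],"spin":0},{"dp":[2,0,0],"spin":0},{"dp":[2,0,0],"spin":0},{"dp":[2,0,0],"spin":0},{"dp":[2,0,0],"spin":0},{"dp":[2,0,0],"spin":0},{"dp":[1,0,0],"spin":0},{"dp":[1,0,0],"spin":0},{"dp":[0,0,0],"spin":0},{"dp":[0,0,0],"spin":0}]' -1
python3 blue.py 7 [0.58,-0.039,0.155] 0.07
```

```text
clock: 16.95
tool_pos: [0.5374, -0.0458, 0.0756]
eef_rot: [0.997, 0.077, -0.003, -0.018]
wrist_force: [0.5, -0.6, 0.5]
gripper_width: -0.001
finger_force: 0.0
carrier [ 0.5808274  -0.0393032   0.15424889] rms px 0.7262006046901204 [  211    32   129   241 17644]
tcp [ 0.53737902 -0.04579125  0.07562803] yaw 0.15459369197203826 tool delta to grip(mm) [26.92915293  0.27092698 -0.07949422] spin 0.0003448036144989841 2.7286252901572796
```

```bash
python3 -m inch '[{"dp":[1,0,0],"spin":0},{"dp":[1,0,0],"spin":0},{"dp":[1,0,0],"spin":0},{"dp":[1,0,0],"spin":0},{"dp":[0,0,0],"spin":0}]'
python3 -m inch '[{"dp":[0.5,0,0],"spin":0},{"dp":[0.5,0,0],"spin":0},{"dp":[0,0,0],"spin":0}]'
```

```text
clock: 17.5
tool_pos: [0.5415, -0.0452, 0.0755]
eef_rot: [0.997, 0.077, -0.003, -0.018]
wrist_force: [0.0, -0.8, 0.5]
gripper_width: 0.001
finger_force: 0.0
clock: 17.8
tool_pos: [0.5422, -0.045, 0.0755]
eef_rot: [0.997, 0.077, -0.003, -0.018]
wrist_force: [0.3, 0.2, 0.7]
gripper_width: 0.001
finger_force: 0.3
```

```bash
for i in 1 2 3; do python3 -m inch '[{"dp":[0.5,0,0],"spin":0},{"dp":[0,0,0],"spin":0}]' | egrep "pos|force"; done
```

```text
tool_pos: [0.5428, -0.0449, 0.0755]
wrist_force: [-0.5, -1.0, 0.2]
finger_force: 0.3
tool_pos: [0.5432, -0.0448, 0.0755]
wrist_force: [-1.5, -0.2, 0.3]
finger_force: 0.5
tool_pos: [0.5432, -0.0448, 0.0755]
wrist_force: [-4.5, -1.3, 2.5]
finger_force: 2.3
```

```bash
for i in 1 2 3; do python3 -m inch '[{"dp":[0,0,0],"spin":0},{"dp":[0,0,0],"spin":0}]' | egrep "pos|wrist"; done; python3 -m inch '[{"dp":[0.2,0,0],"spin":0},{"dp":[0,0,0],"spin":0},{"dp":[0,0,0],"spin":0}]'| egrep "pos|wrist"; python3 blue.py 8 [0.587,-0.038,0.155] 0.07
```

```text
tool_pos: [0.5432, -0.0448, 0.0755]
wrist_force: [-5.0, -0.7, 2.5]
tool_pos: [0.5432, -0.0448, 0.0755]
wrist_force: [-5.5, -1.4, 2.5]
tool_pos: [0.5432, -0.0448, 0.0755]
wrist_force: [-5.5, -1.0, 3.2]
tool_pos: [0.5432, -0.0447, 0.0755]
wrist_force: [-5.9, -0.3, 3.9]
carrier [ 0.58637524 -0.03834114  0.15277222] rms px 0.740524166708525 [  211    33   129   240 17550]
tcp [ 0.54322262 -0.0447665   0.07550796] yaw 0.15450198865891984 tool delta to grip(mm) [26.6271889   0.25840437 -0.11766581] spin 0.001729770406877773 2.733582190711877
```

```bash
python3 -m inch '[{"dp":[-1,0,0],"spin":0},{"dp":[-4,0,0],"spin":0},{"dp":[-10,0,0],"spin":0},{"dp":[-10,0,0],"spin":0},{"dp":[0,0,-15],"spin":0},{"dp":[0,-1,-25],"spin":0},{"dp":[0,-1,-30],"spin":0},{"dp":[0,-1,-35],"spin":0},{"dp":[0,-1,-35],"spin":0},{"dp":[0,-1,-35],"spin":0},{"dp":[0,-1,-25],"spin":0},{"dp":[8,-1,-10],"spin":0},{"dp":[18,0,0],"spin":0},{"dp":[26,0,0],"spin":0},{"dp":[30,0,0],"spin":0},{"dp":[30,0,0],"spin":0},{"dp":[26,0,0],"spin":0},{"dp":[18,0,0],"spin":0},{"dp":[8,0,0],"spin":0},{"dp":[0,0,0],"spin":0}]' 1
python3 -c "
from h import *
t=arm.state();print(t['qpos'],t['tool_pos'],R.from_quat(t['eef_rot']).as_matrix().round(4))"
```

```text
clock: 21.35
tool_pos: [0.682, -0.0238, 0.2845]
eef_rot: [0.997, 0.077, -0.003, -0.018]
wrist_force: [-0.3, 0.6, -0.2]
gripper_width: 0.999
finger_force: 0.0
[-0.17202782  0.50921945  0.54285022  1.6196337   0.03284179  2.81458943] [ 0.68201788 -0.02382312  0.28450976] [[ 0.988   0.1539 -0.0094]
 [ 0.1542 -0.9874  0.035 ]
 [-0.0039 -0.036  -0.9993]]
```

```bash
python3 -m inch '[{"dp":[0,0.5,12],"spin":0},{"dp":[0,0.5,18],"spin":0},{"dp":[0,0.5,15],"spin":0},{"dp":[0,0.5,9],"spin":0},{"dp":[0,0,4],"spin":0},{"dp":[0,0,0],"spin":0}]' 1 20
python3 -m inch '[{"dp":[0,0,0],"spin":0},{"dp":[0,0,0],"spin":0},{"dp":[0,0,0],"spin":0},{"dp":[0,0,0],"spin":0},{"dp":[0,0,0],"spin":0},{"dp":[0,0,0],"spin":0},{"dp":[0,0,0],"spin":0},{"dp":[0,0,0],"spin":0}]' -1 20
```

```text
clock: 21.95
tool_pos: [0.6813, -0.0238, 0.2275]
eef_rot: [0.997, 0.077, -0.003, -0.018]
wrist_force: [-0.4, 0.5, -0.0]
gripper_width: 1.001
finger_force: 0.0
clock: 22.75
tool_pos: [0.6818, -0.0233, 0.2278]
eef_rot: [0.997, 0.077, -0.002, -0.018]
wrist_force: [-1.6, 3.6, 5.3]
gripper_width: 0.417
finger_force: 20.4
```

```bash
python3 -m inch '[{"dp":[-10,0,1],"spin":0},{"dp":[-10,0,2],"spin":0},{"dp":[-19.5,0.2,6],"spin":0},{"dp":[-18.4,0.3,8.8],"spin":0},{"dp":[-16.8,0.4,11.4],"spin":0},{"dp":[0,0,0],"spin":0}]' | egrep "pos|force|width"
python3 -m inch '[{"dp":[-15,0.5,13.8],"spin":0},{"dp":[-12.6,0.5,15.9],"spin":0},{"dp":[-10,0.6,17.6],"spin":0},{"dp":[-7.2,0.7,19],"spin":0},{"dp":[-3.2,0.4,13],"spin":0},{"dp":[0,0,0],"spin":0},{"dp":[0,0,0],"spin":0}]' | egrep "pos|force|width"
```

```text
tool_pos: [0.6062, -0.0348, 0.1969]
wrist_force: [1.5, 5.3, -2.8]
gripper_width: 0.415
finger_force: 23.1
tool_pos: [0.5602, -0.0419, 0.1189]
wrist_force: [-0.8, 4.2, -1.0]
gripper_width: 0.413
finger_force: 24.9
```

```bash
python3 -m inch '[{"dp":[0,0,0],"spin":0},{"dp":[0,0,0],"spin":0},{"dp":[0,0,0],"spin":0},{"dp":[0,0,0],"spin":0},{"dp":[0,-0.4,-10],"spin":0},{"dp":[0,-0.6,-20],"spin":0},{"dp":[0,-0.6,-16],"spin":0},{"dp":[0,0,0],"spin":0}]' 1 | egrep "pos|wrist|width"
python3 -m inch '[{"dp":[0,0,0],"spin":0},{"dp":[0,0,0],"spin":0},{"dp":[0,0,0],"spin":0},{"dp":[0,0,0],"spin":0},{"dp":[0,0,0],"spin":0},{"dp":[0,0,0],"spin":0},{"dp":[0,0,0],"spin":0},{"dp":[0,0,0],"spin":0},{"dp":[-1,0,8],"spin":0},{"dp":[0,0.5,8],"spin":0},{"dp":[0,0.5,6],"spin":0},{"dp":[0,0,0],"spin":0}]' -1 | egrep "pos|wrist|width"
```

```text
tool_pos: [0.5614, -0.0427, 0.1678]
wrist_force: [-0.1, 0.4, -0.8]
gripper_width: 1.003
tool_pos: [0.5587, -0.0427, 0.1417]
wrist_force: [0.3, 0.4, 0.5]
gripper_width: -0.002
```

```bash
python3 -m inch '[{"dp":[0,0,2],"spin":0},{"dp":[0,0,2],"spin":0},{"dp":[0,0,2],"spin":0},{"dp":[0,0,1.5],"spin":0},{"dp":[0,0,0],"spin":0}]' | egrep "pos|wrist"
for i in 1 2; do python3 -m inch '[{"dp":[0,0,1],"spin":0},{"dp":[0,0,0],"spin":0}]' | egrep "pos|wrist"; done
```

```text
tool_pos: [0.5592, -0.0425, 0.1354]
wrist_force: [0.1, -0.3, -0.1]
tool_pos: [0.5592, -0.0425, 0.1345]
wrist_force: [-1.0, -0.6, -0.3]
tool_pos: [0.5593, -0.0425, 0.1339]
wrist_force: [-1.0, -0.1, 3.9]
```

```bash
for i in 1 2 3; do python3 -m inch '[{"dp":[0,0,1],"spin":0},{"dp":[0,0,0],"spin":0},{"dp":[0,0,0],"spin":0}]' | egrep "pos|wrist"; done
python3 - <<'E'
from h import *
w=arm.camera("wrist");s=arm.camera("side");cv2.imwrite("pics/p.png",np.hstack([cv2.resize(w,(400,300)),cv2.resize(s[160:280,200:360],(400,300))])[:,:,::-1])
E
```

```text
tool_pos: [0.5593, -0.0425, 0.1336]
wrist_force: [-3.4, 0.0, 10.5]
tool_pos: [0.5593, -0.0425, 0.1333]
wrist_force: [-5.4, -1.4, 16.8]
tool_pos: [0.5593, -0.0425, 0.1331]
wrist_force: [-8.3, -0.3, 23.2]
```

View pics/p.png

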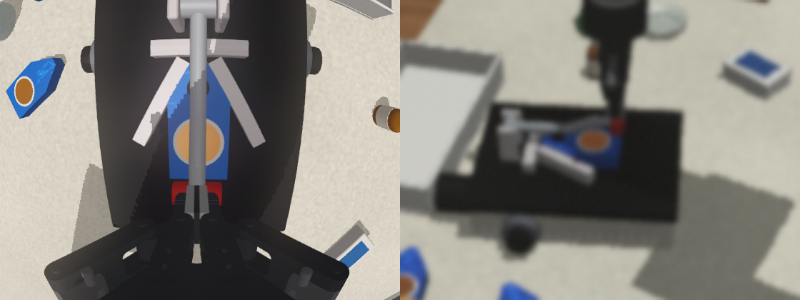

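The pad is on the carrier and the red grip sits under the shut fingertips at (195,190). The carrier is flush in the rails. I'll press a little more, then let go.

```bash
python3 -m inch '[{"dp":[0,0,1],"spin":0},{"dp":[0,0,0],"spin":0},{"dp":[0,0,0],"spin":0},{"dp":[0,0,0],"spin":0},{"dp":[0,0,0],"spin":0}]' | egrep "pos|wrist"
python3 -m inch '[{"dp":[0,0,-2],"spin":0},{"dp":[0,0,-3],"spin":0},{"dp":[0,0,-10],"spin":0},{"dp":[0,0,-25],"spin":0},{"dp":[0,0,-30],"spin":0},{"dp":[0,0,-25],"spin":0},{"dp":[-20,0,-10],"spin":0},{"dp":[-30,0,0],"spin":0},{"dp":[-20,0,0],"spin":0},{"dp":[0,0,0],"spin":0},{"dp":[0,0,0],"spin":0},{"dp":[0,0,0],"spin":0}]'
python3 blue.py 9 [0.587,-0.038,0.153] 0.07
python3 red.py 10
python3 - <<'E'
from h import *
w=cv2.imread("pics/w10.png");t=arm.camera("top")[:,:,::-1]
cv2.imwrite("pics/f.png",np.hstack([cv2.resize(w,(400,300)),cv2.resize(t[140:260,230:390],(400,300))]))
E
```

```text
tool_pos: [0.5593, -0.0425, 0.1328]
wrist_force: [-11.1, 0.6, 31.3]
clock: 29.65
tool_pos: [0.4916, -0.0568, 0.2347]
eef_rot: [0.997, 0.077, -0.003, -0.018]
wrist_force: [-0.1, -0.4, -0.4]
gripper_width: -0.001
finger_force: 0.0
carrier [ 0.58641666 -0.03842979  0.14884591] rms px 15.25793431636821 [ 284   19   23  110 1206]
tcp [ 0.49159629 -0.05672981  0.2345507 ] yaw 0.1548129477342992 tool delta to grip(mm) [79.50810847 -3.56765736 -0.10147866] spin 0.005967041571029841 2.683260551527181
[275.29298067 126.73855544] [252 116  47  22 983] [286.375 208.375] [285 206   3   5   8]
red at [ 0.55627905 -0.04260168  0.12344234] [ 0.5562571  -0.04260789  0.1234434 ]
[ 0.49142383 -0.0566804   0.23434422] [-0.30327767  0.17308918 -0.08395813  1.33262469  0.03078194  2.68317999] [ 0.98802095  0.15428435 -0.00330867]
```

View pics/f.png

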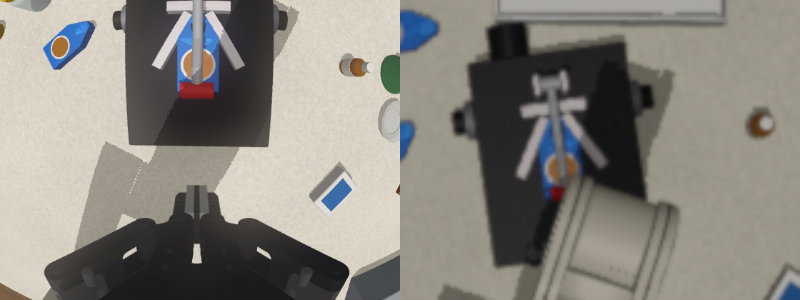

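The carrier is home in the rails, the handle is down at (197,90), and the robot is clear.

```bash
python3 -c "
from bench import arm
print(arm.sign_off())"
```

```text
the job is handed in; nothing more can be done
None
```

The job is handed in: the handle was raised to about 1.35 rad, the carrier was pushed home between the rails and held at about 5.5 N for roughly a second, then clamped with about 31 N on the handle and released; it was carried with about a 2° tilt, because a wrist joint hit its range limit on the way to it.

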